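# Zero the loaded bench scale with the docked stylus

### The job

First set the spare tip case squarely on top of the column of two on the bench scale, without shifting the column. Then draw the stylus out of its dock, lay it down on the cork mat and let go so that you can take it another way, and with its tip gently push the zero key deep in the scale's recess fully home and hold it there for a second. Finally leave the stylus lying on the cork mat, and do not disturb the cup or the tube standing about.

Things in the scene. Friction and masses are not known exactly. Their poses are not given: they have to be found in the camera images.
- scale: White bench scale fixed to the bench, 240 (x) x 220 (y) x 68 mm high, with a flat steel pan on top (165 x 200 mm, upper face 78 mm above the bench, centred 30 mm towards +x). Origin: centre of its underside. Its -x face is the front, with a display and, in the middle, the dark, rimmed mouth of the key recess.
- key_mouth (a point): Centre of the mouth of the key recess in the scale's front face, 45 mm above the bench; its axes are the scale's, +x points straight into the recess. The recess is a level square channel 20 x 20 mm. The key's grey face lies somewhere 32 to 46 mm behind the mouth, differing from scale to scale: find it by touch. Too deep and narrow for a finger.
- key (a joint): How far the zero key is pushed in, m: 0 is out, 0.010 is fully home. It springs back; it starts to give at 1.6 N and is fully home at 5.6 N.
- case_low: Lower case of the column on the pan: closed tip case with white base and pale green lid, 62 (x) x 100 (y) x 45 mm high, 0.2 kg. Origin: centre of its underside.
- case_mid: Upper case of the column, the same as case_low and square on it. Origin: centre of its underside.
- case_spare: The spare case, the same 62 (x) x 100 (y) x 45 mm, standing alone on the bench. Origin: centre of its underside.
- stylus: Stylus, about 90 g, 185 mm long: black square handle 110 x 24 x 24 mm, then a round steel shank 9 mm thick and 75 mm long with a rounded tip. Origin: centre of the handle (also nearly the centre of mass); +x points along it to the tip, 130 mm away; the handle's front end is at x = 55 mm. It starts lying level in the dock, handle first, with only the last 50 mm of the shank sticking out.
- stylus_tip (a point): The end of the stylus's tip, on its axis; axes as the stylus's.
- dock: Grey closed sleeve fixed to the bench, 145 (x) x 46 (y) x 54 mm high, that houses the stylus handle. Its open mouth is the -x face, at x = -70 mm (the back at 75 mm); the channel is 30 x 30 mm, its floor 18 mm above the bench, so the docked stylus's axis is 30 mm above the bench. Origin: on the bench below the channel. Draw the stylus out along -x by at least 140 mm.
- mat: Thin cork mat fixed to the bench, 170 (x) x 220 (y) x 2 mm. Origin: centre of its underside.
- cup: Bystander: open blue plastic cup, 68 mm across, 70 mm high. Origin: centre of its underside.
- tube: Bystander: standing capped tube, 35 mm across the cap, 115 mm high. Origin: centre of its underside.

How it is judged (in metres and radians):
On the way, in this order (a step that is already met when the one before it is completed fails the run):
1. the spare case stands squarely on the column of two, released (horizontal distance between case_spare and case_mid below 0.008 m and z of case_spare in the frame of case_mid between 0.042 and 0.048 m and angle between the x axis of case_spare and the x axis of case_mid, either way round below 0.1 rad and angle between case_spare's own z axis and vertical below 0.05 rad and linear speed of case_spare below 0.03 m/s and contact force between the fingers and case_spare below 0.1 N), for 0.2 s.
2. the stylus is out of the dock and lies on the cork mat, released (x of stylus in the frame of mat between -0.085 and 0.085 m and y of stylus in the frame of mat between -0.11 and 0.11 m and z of stylus in the frame of mat between 0.008 and 0.022 m and angle between stylus's own x axis and vertical between 1.47 and 1.67 rad and contact force between the fingers and stylus below 0.1 N and linear speed of stylus below 0.03 m/s), for 0.2 s.
3. the stylus's tip, inside the recess, holds the key fully home for about a second (value of joint key above 0.007 m and x of stylus_tip in the frame of key_mouth between 0.025 and 0.07 m and y of stylus_tip in the frame of key_mouth between -0.012 and 0.012 m and z of stylus_tip in the frame of key_mouth between -0.012 and 0.012 m), for 0.7 s.
At the end, for the whole second after the job is handed in: Spare case level and at rest on the column, centred within 8 mm and square within 0.1 rad; lower cases within 10 mm of where they were; key sprung back out (below 1.5 mm); stylus lying level and at rest on the cork mat, its handle's centre over the mat; nothing held (all of step 1 and all of step 2 and distance of each of case_low, case_mid from where it was at the start of the episode below 0.01 m and value of joint key below 0.0015 m); the robot touches nothing.
It fails at once if the stylus is pushed against the scale or its key with more than 30 N (contact force between stylus and scale above 30 N).
It fails at once if a bystander (cup, tube) is shifted by more than 25 mm or tipped over (distance of any of cup, tube from where it was at the start of the episode above 0.025 m or angle between any of cup, tube's own z axis and vertical above 0.4 rad).
It also fails if it takes over 72 s, if anything falls off the work surface, if the arm or the gripper's body presses on something with over 40 N, if the wrist force passes 120 N, or if a joint passes its speed limit or range.

### The arm

A 6-joint arm with a two-finger parallel gripper is mounted at the origin on the work surface. World frame = base frame: x ahead of the robot, y to its left, z up, the work surface at z = 0. Lengths are in mm, angles in rad, forces in N, time in s.
With the tool pointing down it reaches from about 275 to 850 mm from the base axis. Payload 5.2 kg.
Tool frame: the origin (TCP) lies at the very end of the fingers, on their centre line; the grasp point (between the pads) lies 19 mm behind it (arm.grip_point_offset is the distance from the TCP to the grasp point, in mm); z points along the fingers, y is the direction in which the jaws open and shut (so a half turn about z gives the same grasp; the last joint's range is limited). The gripper opens to 85 mm and grips with 20 to 120 N. Pads are 22 mm wide; open, the fingers measure 114 mm over their backs; the gripper's body (76 mm by 85 mm) begins 54 mm behind the grasp point. The pads swing forward as they close: fully open they stand 13 mm farther back than shut.
Start: joints at [-1.336, 0.259, 1.535, -0, 1.348, -0.203], TCP at [233.192, -498.123, 231.31] pointing down, gripper open.
Joint ranges: [-3.14, 3.14], [-0.91, 2.08], [0.19, 2.58], [-1.22, 4.36], [0.22, 2.71], [-3.12, 3.12]. Speed limits (rad/s): [2.57, 2.57, 3.14, 3.14, 3.14, 3.14].

### API

Orientations are given as a rotation vector (axis times angle).
In Python, from workcell import arm, read_camera, order gives the robot as it stands.
- The arm moves only by the tool step_arm, never from a script. Its argument "commands" is a list that holds one entry, the list of rows, each a list of 7 numbers: the shift along the tool's x, y, z in mm, then the turn, a rotation vector about the tool's x, y, z in degrees, then the opening, from 0 (shut) to 1 (fully open). A call has 1 to 8 rows; each row is the pose to reach, as a shift and turn from the pose commanded when the call began, along the tool's axes at that moment; what a row does not reach only later rows make up. A row lasts 1/10 s, in which the tool goes at most 50 mm and 8.59 degrees, less where a joint would pass 70% of its speed; a pose out of reach is approached as far as the arm can. A call with a gripper value outside its range is refused whole. The fingers move at their own pace and stop on an object; "grip_force" is the grip in N (left out, the last holds). Time passes only in rows, so rows that repeat a pose let the fingers close. It gives the time, the measured TCP pose, the force and the opening at its end, in the units of the state.
- arm.get_obs(): the state, without advancing time (a new reading comes with each control period).
- read_camera(name): name is "scene" or "top"; returns a dict with "frame" (420x560x3 uint8, red, green, blue), "depth" (420x560 float32, mm along the optical axis (not along the pixel's ray), 0 where there is no reading), "fov_y" (degrees; the focal length in pixels is half the picture's height over the tangent of half this angle, whatever the lens; pixels are square), "cx", "cy" (the principal point, pixels), "k1" (the pictures are not rectified: a ray, as slopes to the right and down, at radius r is drawn at 1 + k1 r^2 times it, then the intrinsics apply), "R" (3x3) and "t" (3): a world point X has camera coordinates R X + t. Camera axes: x right, y down, z forward; pixel columns grow to the right and rows downward; lengths in mm; the calibration is good to about 2 mm. A picture is of the moment at which its call begins.
- order.finish_job(): hands the job in, once; it reports no verdict.
The state is a dict: "t": time; "qpos": joint angles; "qd": joint speeds; "joint_efforts": joint torques, N m; "position": TCP position; "ee_rot": TCP orientation; "wrist_force": force on the tool from outside, world axes, zero at the start; "wrist_torque": the same for the moment, N m; "grip_width": finger opening in mm.
Only numpy, scipy, OpenCV 4.12 (cv2) and the standard library are available. Lean on these libraries where they do the work, as an engineer would, in place of code of your own. Each camera call takes 0.05 s, during which the arm holds its last target. There are 200 camera calls.

## Working session

There is one attempt and no reset: what is moved stays moved. The work goes in short steps, Python scripts to look and compute and a tool call to move; the robot and the scene stay as the last step left them, time stands still between calls to the robot, and variables do not carry over. Pictures are saved under pics/ and viewed, about 8 in all and at most 12, crops included, and the job is handed in when it is done.

Besides the shell and the picture viewer there is one more tool, called after "Call:" as name(argument=value, ...) on one line, values as JSON. step_arm: Moves the arm, as the interface text tells. Its arguments: {"type":"object","properties":{"commands":{"type":"array","items":{"type":"array","items":{"type":"array","items":{"type":"number"}}}},"grip_force":{"type":"number"}},"required":["commands"]}

```bash
ls; mkdir -p pics
cat > h.py <<'E'
import numpy as np, cv2
from workcell import arm, read_camera, order
from scipy.spatial.transform import Rotation as Rt
def world(c):
    d=c["depth"];H,W=d.shape;f=H/2/np.tan(np.radians(c["fov_y"])/2)
    K=np.array([[f,0,c["cx"]],[0,f,c["cy"]],[0,0,1]])
    u,v=np.meshgrid(np.arange(W),np.arange(H))
    # distortion: x_d = x(1+k1 r^2)
    p=cv2.undistortPoints(np.stack([u,v],-1).reshape(-1,1,2).astype(np.float64),K,np.array([c["k1"],0,0,0,0],float)).reshape(H,W,2)
    X=np.dstack([p*d[...,None],d])
    P=(X-np.array(c["t"]))@np.array(c["R"]); P[d==0]=np.nan
    return P
E
python3 - <<'E'
from h import *
for n in("scene","top"):
    c=read_camera(n); np.savez("c_"+n,P=world(c),f=c["frame"])
    cv2.imwrite(f"pics/{n}1.png",cv2.resize(c["frame"][...,::-1],(800,600)))
    print(n,c["fov_y"],c["k1"],-np.array(c["R"]).T@c["t"],np.array(c["R"]).round(2).tolist())
o=arm.get_obs();print(o, arm.grip_point_offset)
E
```

```text
pics
scene 51.656609063288165 -0.1148884251029105 [1112.02554392 -696.49621639  698.46386483] [[0.75, 0.66, -0.01], [0.38, -0.45, -0.81], [-0.54, 0.6, -0.58]]
top 42.25616998001319 0.06423644225567905 [ 376.15627624  -59.83729397 1234.16286031] [[0.02, -1.0, 0.01], [-0.99, -0.02, -0.16], [0.16, -0.01, -0.99]]
{'t': 0.1, 'qpos': array([-1.33577742e+00,  2.59292071e-01,  1.53596465e+00, -4.07777136e-06,
        1.34799842e+00, -2.02799257e-01]), 'qd': array([ 1.05476168e-03, -1.13134788e-03, -2.21193729e-03, -6.41793153e-05,
       -3.67993619e-04,  3.86480512e-04]), 'joint_efforts': array([ 1.70041236e-03, -4.46971214e+01, -2.91245306e+01, -4.78968304e-04,
        6.29358474e-03,  3.20340371e-05]), 'position': array([ 233.08944243, -497.64891727,  230.54961863]), 'ee_rot': array([-3.06499551e+00, -6.81883965e-01,  4.82873890e-05]), 'wrist_force': array([0.19596051, 0.1342231 , 0.39292415]), 'wrist_torque': array([-0.0088248 , -0.0103077 , -0.01414852]), 'grip_width': 85.21852181328714} 18.700000000000003
```

View pics/top1.png

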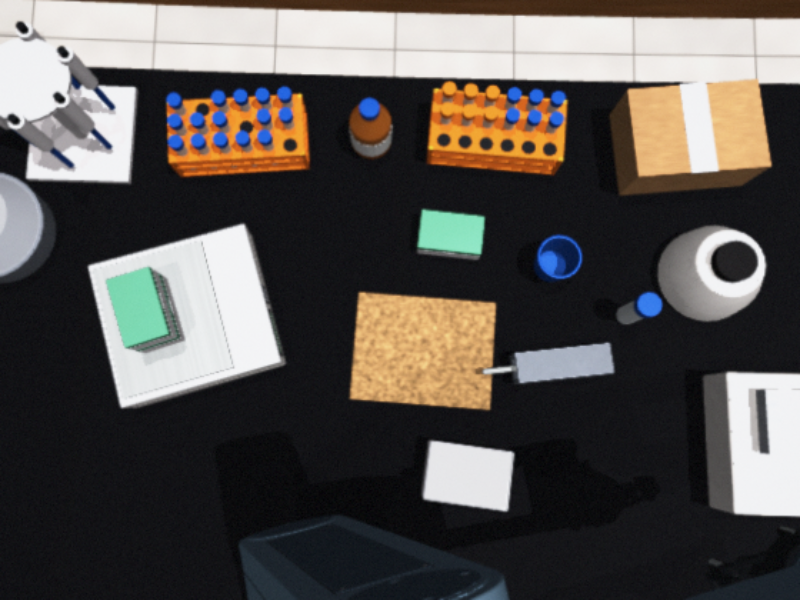

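View pics/scene1.png

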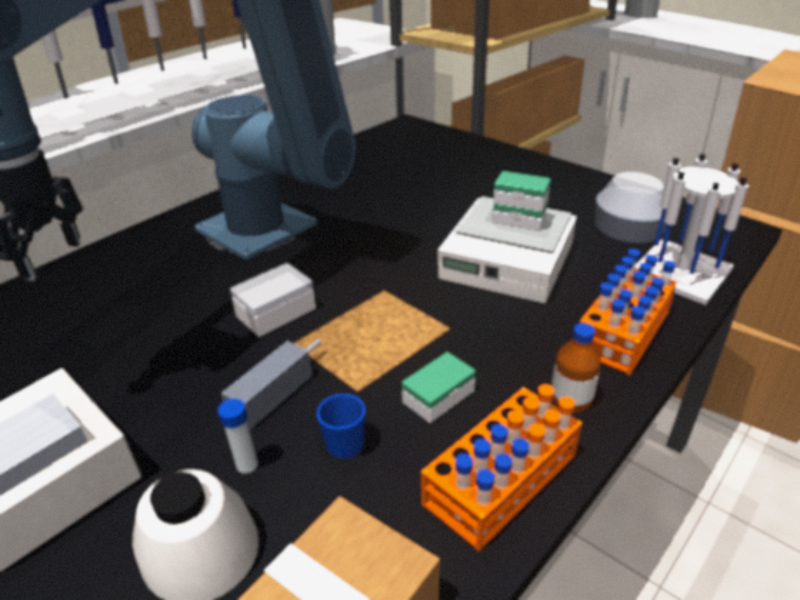

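The top view (800 px wide) shows the column at (140,308), the scale spanning (90–285, 225–405) with its front facing right. The spare case is at (451,232), the mat at (425,350), and the dock at (563,363) with its shank pointing left at about 490. The cup is at (559,257) and the tube at (645,308). Next I'll measure them from depth.

```bash
cat > m.py <<'E'
from h import *
def rect(P,box,zlo,zhi,mask=None,s=1/1.42857):
    a=np.zeros(P.shape[:2],bool);x0,x1,y0,y1=[int(b*s) for b in box];a[y0:y1,x0:x1]=1
    m=a&(P[...,2]>zlo)&(P[...,2]<zhi)
    if mask is not None:m&=mask
    q=P[m];r=cv2.minAreaRect(q[:,:2].astype(np.float32))
    return len(q),np.round(r[0],1),np.round(r[1],1),round(r[2],1),np.round(np.median(q[:,2]),1)
E
python3 - <<'E'
from m import *
z=np.load("c_top.npz");P=z["P"];f=z["f"].astype(int)
g=(f[...,1]>f[...,0]+30)&(f[...,1]>f[...,2]+10)
print("col",rect(P,(90,190,255,355),155,180,g))
print("spare",rect(P,(400,500,195,265),40,50,g))
print("scale",rect(P,(80,300,210,420),58,74))
print("pan",rect(P,(80,300,210,420),75,82))
cork=(f[...,0]>f[...,2]+40)
print("mat",rect(P,(335,510,280,420),-6,8,cork))
print("dock",rect(P,(505,630,330,400),49,60))
print("shank",rect(P,(470,512,360,380),20,45))
print("cup",rect(P,(525,595,225,290),66,76))
print("tube",rect(P,(630,670,285,325),108,122))
print("box",rect(P,(410,530,430,520),30,120))
for u,v in [(500,370),(490,371),(485,372),(560,362)]:print(u,v,P[int(v*.7),int(u*.7)].round(1))
E
```

```text
col (1648, array([523.5, 288.1]), array([99.8, 63.6]), 19.3, np.float64(167.4))
spare (1157, array([ 670.4, -153.3]), array([100.2,  63. ]), 85.0, np.float64(44.8))
scale (4509, array([528.8, 250.3]), array([221.4, 241.7]), 17.6, np.float64(67.6))
pan (4205, array([519.3, 279.1]), array([200.2, 166. ]), 17.7, np.float64(77.9))
mat (7303, array([ 488. , -113.5]), array([223.1, 173. ]), 87.0, np.float64(2.1))
dock (1385, array([ 468.9, -325.2]), array([ 45.9, 144.8]), 7.7, np.float64(54.6))
shank (80, array([ 456.1, -226.5]), array([ 8.9, 42.7]), 8.5, np.float64(34.3))
cup (175, array([ 628.6, -316.3]), array([64.5, 66.7]), 46.7, np.float64(69.9))
tube (238, array([ 551.6, -436.7]), array([33.8, 34.4]), 14.6, np.float64(115.5))
box (2546, array([ 299.1, -180.7]), array([125.2,  86.2]), 83.6, np.float64(65.4))
500 370 [ 455.9 -231.6   32.7]
490 371 [ 455.4 -215.9   35. ]
485 372 [ 453.1 -207.3   33.6]
560 362 [ 469.6 -319.3   55.1]
```

```bash
cat >> m.py <<'E'
def go(pos,psi,tilt=0):
    "shift (tool axes) and turn (deg) from measured pose to TCP pos, jaws' y axis at psi deg, pointing down"
    o=arm.get_obs();R=Rt.from_rotvec(o["ee_rot"]).as_matrix();p=np.radians(psi);c,s=np.cos(p),np.sin(p)
    T=np.array([[-s,c,0],[c,s,0],[0,0,-1]]).T
    print("pos",o["position"].round(1),"psi",np.degrees(np.arctan2(R[1,1],R[0,1])).round(1),"tilt",np.degrees(np.arccos(-R[2,2])).round(2),"F",o["wrist_force"].round(2),"w",round(o["grip_width"],1),"t",o["t"],"q6",o["qpos"].round(2))
    print("->shift",(R.T@(np.array(pos)-o["position"])).round(1),"turn",np.degrees(Rt.from_matrix(R.T@T).as_rotvec()).round(1))
E
python3 -c "
from m import *
go((670.4,-153.3,130),-5)
# mouth check in scene cam
z=np.load('c_scene.npz');P=z['P']
print(rect(P,(430,590,180,310),58,74),rect(P,(380,490,340,430),40,50))
cv2.imwrite('pics/mouth.png',cv2.resize(z['f'][160:220,295:375,::-1],(800,600),interpolation=2))
"
```

```text
pos [ 233.1 -497.6  230.5] psi -64.9 tilt 0.1 F [0.2  0.13 0.39] w 85.2 t 0.1 q6 [-1.34  0.26  1.54 -0.    1.35 -0.2 ]
->shift [ 542.  -126.3  100.9] turn [ -0.1  -0.1 -59.9]
(1620, array([532.9, 248.4]), array([222.8, 245.7]), 17.3, np.float64(67.6)) (920, array([ 674.4, -150.7]), array([104.1,  62.9]), 84.4, np.float64(45.4))
```

View pics/mouth.png

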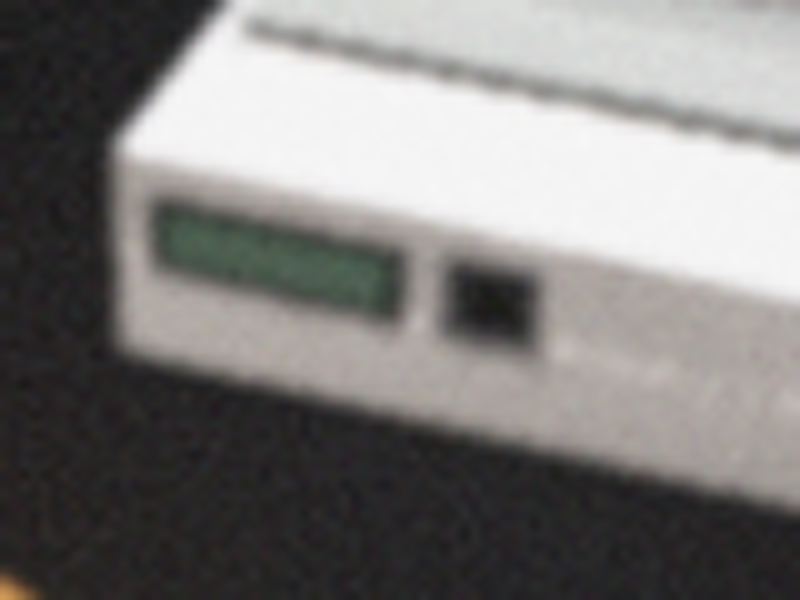

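The crop shows the mouth at (490,305), centred in the front face beside the display. The two cameras disagree by about 4 mm, so I'll check the insertion relative to the mouth later. First, above the spare case.

Call:
step_arm(commands=[[[543,-126,101,0,0,-60,1],[543,-126,101,0,0,-60,1],[543,-126,101,0,0,-60,1],[543,-126,101,0,0,-60,1],[543,-126,101,0,0,-60,1],[543,-126,101,0,0,-60,1],[543,-126,101,0,0,-60,1],[543,-126,101,0,0,-60,1]]], grip_force=50)

```text
t: 0.9
position: [543.9, -253.3, 159.3]
ee_rot: [-2.31, -2.129, 0.0]
wrist_force: [0.7, -0.8, 0.5]
grip_width: 85.8
```

```bash
python3 -c "
from m import *
go((671,-152.5,130),-5)"
```

```text
pos [ 543.9 -253.3  159.3] psi -4.7 tilt 0.04 F [ 0.72 -0.76  0.5 ] w 85.8 t 0.9 q6 [-0.62  0.4   1.51 -0.    1.23 -0.54]
->shift [110.8 118.5  29.2] turn [-0.  -0.   0.3]
```

Call:
step_arm(commands=[[[111,118,29,0,0,0,1],[111,118,29,0,0,0,1],[111,118,29,0,0,0,1],[111,118,29,0,0,0,1],[111,118,29,0,0,0,1],[111,118,29,0,0,0,1]]])

```text
t: 1.5
position: [668.9, -155.0, 130.5]
ee_rot: [-2.314, -2.124, 0.002]
wrist_force: [-0.5, -0.4, 0.1]
grip_width: 85.4
```

```bash
python3 -c "
from m import *
go((671,-152.5,6),-5)"
```

```text
pos [ 668.9 -155.   130.5] psi -4.9 tilt 0.1 F [-0.5  -0.37  0.13] w 85.4 t 1.5 q6 [-0.39  0.57  1.3  -0.    1.27 -0.3 ]
->shift [  2.7   2.1 124.5] turn [-0.1  0.   0.1]
```

Call:
step_arm(commands=[[[2.7,2,40,0,0,0,1],[2.7,2,80,0,0,0,1],[2.7,2,105,0,0,0,1],[2.7,2,124,0,0,0,1],[2.7,2,124,0,0,0,1],[2.7,2,124,0,0,0,1]]])

```text
t: 2.1
position: [671.4, -153.6, 7.9]
ee_rot: [2.317, 2.122, -0.0]
wrist_force: [0.6, -0.6, -0.2]
grip_width: 84.9
```

Call:
step_arm(commands=[[[0,0,0,0,0,0,0],[0,0,0,0,0,0,0],[0,0,0,0,0,0,0],[0,0,0,0,0,0,0],[0,0,0,0,0,0,0],[0,0,0,0,0,0,0]]], grip_force=50)

```text
t: 2.7
position: [673.2, -152.9, 9.4]
ee_rot: [2.312, 2.122, 0.002]
wrist_force: [-1.2, -1.5, 6.8]
grip_width: 61.4
```

Call:
step_arm(commands=[[[0,0,-40,0,0,0,0],[0,0,-80,0,0,0,0],[0,0,-120,0,0,0,0],[0,0,-160,0,0,0,0],[0,0,-200,0,0,0,0],[0,0,-240,0,0,0,0],[0,0,-240,0,0,0,0],[0,0,-240,0,0,0,0]]])

```text
t: 3.5
position: [672.3, -151.9, 248.3]
ee_rot: [2.313, 2.123, 0.002]
wrist_force: [-0.9, 0.4, -2.1]
grip_width: 61.7
```

```bash
python3 -c "
from m import *
go((523.5,288.1,246),-70.7)
c=read_camera('top');P=world(c);f=c['frame'].astype(int);g=(f[...,1]>f[...,0]+30)&(f[...,1]>f[...,2]+10)
print(rect(P,(350,560,100,330),200,330,g))
c=read_camera('scene');P=world(c);f=c['frame'];cv2.imwrite('pics/s2.png',cv2.resize(f[...,::-1],(800,600)))"
```

```text
pos [ 672.3 -151.9  248.3] psi -4.9 tilt 0.15 F [-0.93  0.42 -2.14] w 61.7 t 3.5 q6 [-0.38  0.5   1.13  0.    1.5  -0.3 ]
->shift [ 425.7 -185.8    1.6] turn [ 0.1 -0.  65.8]
(841, array([ 665.2, -149.2]), array([103.5,  60. ]), 77.9, np.float64(283.8))
```

```bash
python3 -c "
from m import *
z=np.load('c_scene.npz');P=z['P'];f=z['f'].astype(int);g=(f[...,1]>f[...,0]+30)&(f[...,1]>f[...,2]+10)
print(rect(P,(480,560,165,225),158,180,g))
go((525,287.5,246),-70.7)"
```

```text
(454, array([527.9, 290.1]), array([100.7,  69.9]), 20.4, np.float64(168.3))
pos [ 671.1 -151.5  245.1] psi -4.9 tilt 0.19 F [ 0.22  0.02 -1.69] w 61.3 t 3.6 q6 [-0.38  0.51  1.13 -0.    1.5  -0.3 ]
->shift [ 4.249e+02 -1.831e+02  1.000e-01] turn [-0.2  0.1 65.8]
```

Call:
step_arm(commands=[[[426,-186,0,0,0,66,0],[426,-186,0,0,0,66,0],[426,-186,0,0,0,66,0],[426,-186,0,0,0,66,0],[426,-186,0,0,0,66,0],[426,-186,0,0,0,66,0],[426,-186,0,0,0,66,0],[426,-186,0,0,0,66,0]]])

```text
t: 4.4
position: [544.6, 221.1, 244.7]
ee_rot: [3.099, 0.511, -0.006]
wrist_force: [1.2, 0.3, -2.4]
grip_width: 60.9
```

```bash
python3 -c "
from m import *
go((525,287.5,246),-70.7)"
```

```text
pos [544.6 221.1 244.7] psi -71.3 tilt 0.24 F [ 1.17  0.33 -2.4 ] w 60.9 t 4.4 q6 [ 0.2   0.32  1.42 -0.    1.41  1.44]
->shift [  2.7 -69.2  -1.3] turn [-0.   0.2 -0.6]
```

Call:
step_arm(commands=[[[3.6,-50,0,0,0,-0.6,0],[3.6,-70.5,0,0,0,-0.6,0],[3.6,-70.5,10,0,0,-0.6,0],[3.6,-70.5,20,0,0,-0.6,0],[3.6,-70.5,20,0,0,-0.6,0],[3.6,-70.5,20,0,0,-0.6,0]]])

```text
t: 5.0
position: [526.9, 286.2, 225.8]
ee_rot: [3.095, 0.534, -0.004]
wrist_force: [0.2, 0.1, -1.7]
grip_width: 61.3
```

```bash
python3 -c "
from m import *
go((525.5,289,177.5),-70.6)
for n,b in(('top',(60,230,220,380)),('scene',(440,600,80,240))):
  c=read_camera(n);P=world(c);f=c['frame'].astype(int);g=(f[...,1]>f[...,0]+30)&(f[...,1]>f[...,2]+10)
  print(n,rect(P,b,225,265,g)); cv2.imwrite('pics/%s3.png'%n,cv2.resize(c['frame'][...,::-1][70:200,280:440] if n=='scene' else c['frame'][...,::-1],(800,600)))"
```

```text
pos [526.9 286.2 225.8] psi -70.4 tilt 0.14 F [ 0.24  0.14 -1.66] w 61.3 t 5.0 q6 [ 0.31  0.35  1.42 -0.    1.37  1.54]
->shift [-0.3 -3.2 48.3] turn [0.  0.1 0.2]
top (947, array([529.3, 281.5]), array([100. ,  68.2]), 18.8, np.float64(260.6))
scene (315, array([534.1, 282.3]), array([98.5, 61.3]), 20.7, np.float64(261.7))
```

View pics/scene3.png

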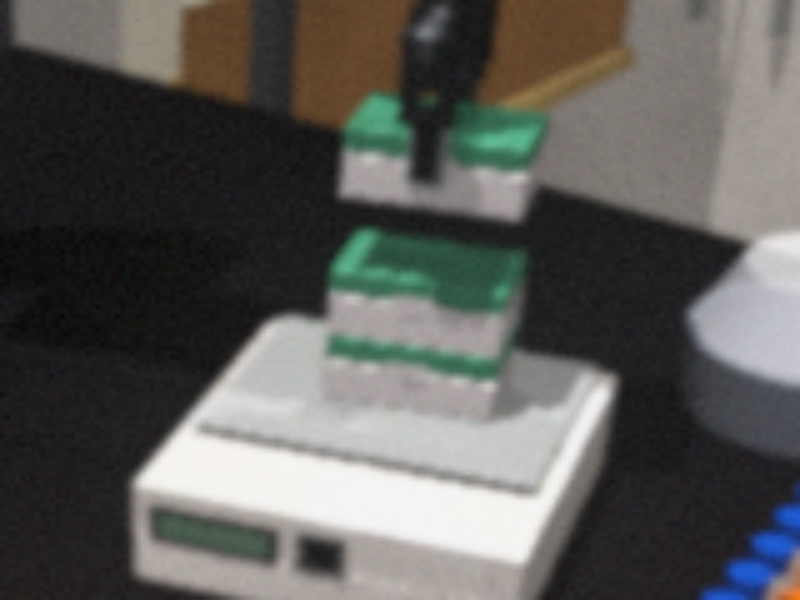

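```bash
python3 -c "
from m import *
go((525.5,289,177.5),-70.6)
for n,b,b2 in(('top',(60,230,220,380),(90,190,255,355)),('scene',(440,600,80,240),(480,560,165,225))):
  c=read_camera(n);P=world(c);f=c['frame'].astype(int);g=(f[...,1]>f[...,0]+25)&(f[...,1]>f[...,2]+8)
  print(n,rect(P,b,257,266,g)); 
  z=np.load('c_%s.npz'%n);P=z['P'];f=z['f'].astype(int);g=(f[...,1]>f[...,0]+25)&(f[...,1]>f[...,2]+8)
  print(rect(P,b2,164.5,173,g))
"
```

```text
pos [527.5 286.5 227. ] psi -70.4 tilt 0.01 F [-0.12 -0.45 -1.3 ] w 61.4 t 5.1 q6 [ 0.31  0.35  1.42 -0.    1.37  1.54]
->shift [-1.1 -3.  49.5] turn [0.  0.  0.2]
top (913, array([528.3, 285.2]), array([99.8, 61.3]), 19.4, np.float64(262.0))
(1509, array([523.5, 287.9]), array([99.7, 62.9]), 19.7, np.float64(167.5))
scene (257, array([533.9, 282.6]), array([99.2, 62.5]), 20.2, np.float64(262.9))
(369, array([527.9, 290.1]), array([100.7,  69.9]), 20.4, np.float64(168.7))
```

Call:
step_arm(commands=[[[-3.3,-3.8,15,0,0,0,0],[-3.3,-3.8,30,0,0,0,0],[-3.3,-3.8,40,0,0,0,0],[-3.3,-3.8,45,0,0,0,0],[-3.3,-3.8,45,0,0,0,0],[-3.3,-3.8,45,0,0,0,0]]])

```text
t: 5.8
position: [523.0, 290.1, 182.6]
ee_rot: [-3.095, -0.537, -0.001]
wrist_force: [0.3, -0.1, -2.1]
grip_width: 61.8
```

Call:
step_arm(commands=[[[0,0,1.5,0,0,0,0],[0,0,2.5,0,0,0,0],[0,0,2.5,0,0,0,0]]])

```text
t: 6.1
position: [522.5, 290.1, 179.7]
ee_rot: [-3.095, -0.537, -0.0]
wrist_force: [0.6, -0.6, -2.1]
grip_width: 61.2
```

```bash
python3 -c "
from m import *
go((525.5,289,177.5),-70.6)
for n,b,b2 in(('top',(60,230,220,380),(90,190,255,355)),('scene',(440,600,80,240),(480,560,165,225))):
  c=read_camera(n);P=world(c);f=c['frame'].astype(int);g=(f[...,1]>f[...,0]+25)&(f[...,1]>f[...,2]+8)
  print(n,rect(P,b,207,225,g)); 
"
```

```text
pos [522.5 290.1 179.7] psi -70.3 tilt 0.02 F [ 0.59 -0.63 -2.09] w 61.2 t 6.1 q6 [ 0.32  0.38  1.49 -0.    1.27  1.55]
->shift [2.4 2.1 2.2] turn [ 0.  -0.   0.3]
top (855, array([524. , 287.8]), array([99.8, 63.2]), 19.1, np.float64(214.5))
scene (297, array([528.4, 286. ]), array([101. ,  67.7]), 16.4, np.float64(214.5))
```

Call:
step_arm(commands=[[[0,0,1,0,0,0,0],[0,0,2,0,0,0,0],[0,0,2,0,0,0,0]]])

```text
t: 6.5
position: [522.5, 290.1, 177.5]
ee_rot: [3.095, 0.537, 0.0]
wrist_force: [-0.7, -1.1, -1.0]
grip_width: 61.4
```

Call:
step_arm(commands=[[[0,0,1,0,0,0,0],[0,0,1,0,0,0,0],[0,0,1,0,0,0,0]]])

```text
t: 6.8
position: [522.6, 290.1, 177.4]
ee_rot: [3.095, 0.537, 0.001]
wrist_force: [-2.9, -1.4, 5.8]
grip_width: 61.1
```

Call:
step_arm(commands=[[[0,0,0,0,0,0,0.75],[0,0,0,0,0,0,0.78],[0,0,0,0,0,0,0.85],[0,0,0,0,0,0,0.92],[0,0,0,0,0,0,1],[0,0,0,0,0,0,1]]])

```text
t: 7.4
position: [522.5, 290.1, 176.4]
ee_rot: [3.095, 0.537, -0.0]
wrist_force: [-0.4, -0.5, 0.6]
grip_width: 85.6
```

Call:
step_arm(commands=[[[0,0,-20,0,0,0,1],[0,0,-50,0,0,0,1],[0,0,-90,0,0,0,1],[0,0,-110,0,0,0,1]]])

```text
t: 7.8
position: [523.5, 290.5, 290.2]
ee_rot: [-3.095, -0.537, -0.007]
wrist_force: [0.1, -0.2, -0.3]
grip_width: 85.5
```

```bash
python3 -c "
from m import *
d=np.array((-.134,.991)); mouth=np.array((468.9,-325.2))+72.5*d; print(mouth)
go((*(mouth+28*d),130),7.7)
for n,b,b2 in(('top',(60,230,220,380),(90,190,255,355)),('scene',(440,600,80,240),(480,560,165,225))):
  c=read_camera(n);P=world(c);f=c['frame'].astype(int);g=(f[...,1]>f[...,0]+25)&(f[...,1]>f[...,2]+8)
  print(n,rect(P,b,207,225,g)); 
z=np.load('c_scene.npz');P=z['P']
print('dock',rect(P,(215,320,330,430),50.5,60)); print('shank',rect(P,(302,325,335,362),20,45))
cv2.imwrite('pics/s4.png',cv2.resize(c['frame'][...,::-1],(800,600)))
"
```

```text
[ 459.185  -253.3525]
pos [523.5 290.5 290.2] psi -70.3 tilt 0.27 F [ 0.06 -0.2  -0.33] w 85.5 t 7.8 q6 [0.32 0.31 1.32 0.   1.51 1.55]
->shift [-238.7  463.   159.1] turn [  0.2  -0.2 -78. ]
top (1285, array([521.8, 287.7]), array([96., 63.]), 19.9, np.float64(212.4))
scene (371, array([528.2, 289.4]), array([100. ,  66.9]), 18.1, np.float64(212.4))
dock (979, array([ 512.7, -306.1]), array([166.1, 146.1]), 21.6, np.float64(54.8))
shank (54, array([ 470.5, -236.8]), array([16.3, 64.4]), 28.8, np.float64(34.0))
```

View pics/s4.png

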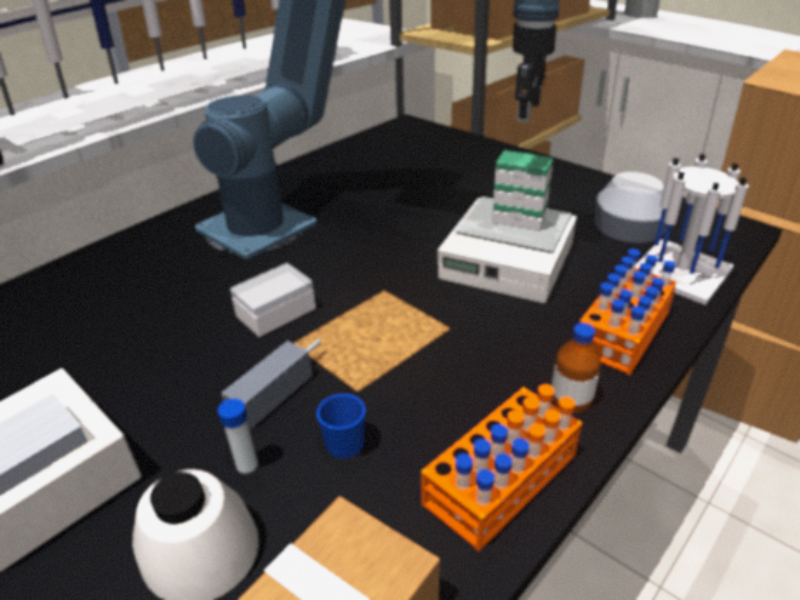

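The spare stands square on the column, and the jaws are clear. On to the stylus.

Call:
step_arm(commands=[[[-239,463,120,0,0,-78,1],[-239,463,120,0,0,-78,1],[-239,463,120,0,0,-78,1],[-239,463,120,0,0,-78,1],[-239,463,120,0,0,-78,1],[-239,463,120,0,0,-78,1],[-239,463,120,0,0,-78,1],[-239,463,120,0,0,-78,1]]])

```text
t: 8.7
position: [475.6, -60.4, 203.8]
ee_rot: [-2.369, -2.061, 0.001]
wrist_force: [1.0, 0.1, -0.6]
grip_width: 85.3
```

```bash
python3 -c "
from m import *
go((456.4,-225,130),7.7)"
```

```text
pos [475.6 -60.4 203.8] psi -8.0 tilt 0.1 F [ 1.04  0.14 -0.65] w 85.3 t 8.7 q6 [-0.36  0.15  1.74  0.    1.25 -0.22]
->shift [-165.7    3.9   73.7] turn [ -0.1  -0.  -15.7]
```

Call:
step_arm(commands=[[[-166,4,74,0,0,-15.7,0.5],[-166,4,74,0,0,-15.7,0.5],[-166,4,74,0,0,-15.7,0.5],[-166,4,74,0,0,-15.7,0.5],[-166,4,74,0,0,-15.7,0.5],[-166,4,74,0,0,-15.7,0.5],[-166,4,74,0,0,-15.7,0.5]]])

```text
t: 9.4
position: [456.8, -222.9, 131.2]
ee_rot: [-2.072, -2.36, -0.001]
wrist_force: [-0.2, -0.4, -0.1]
grip_width: 42.8
```

```bash
python3 -c "
from m import *
go((456.4,-225,20),7.7)
c=read_camera('scene');cv2.imwrite('pics/s5.png',cv2.resize(c['frame'][...,::-1][190:310,140:300],(800,600),interpolation=2))"
```

```text
pos [ 456.8 -222.9  131.2] psi 7.5 tilt 0.07 F [-0.23 -0.43 -0.05] w 42.8 t 9.4 q6 [-0.67  0.28  1.77  0.    1.09 -0.8 ]
->shift [ -2.1  -0.7 111.1] turn [-0.  -0.1 -0.2]
```

View pics/s5.png

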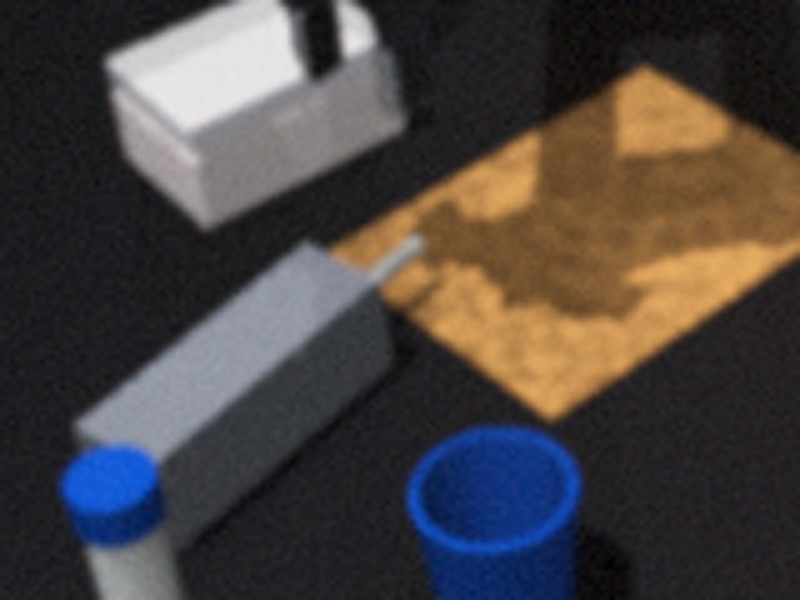

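Call:
step_arm(commands=[[[-2,-0.5,40,0,0,0,0.5],[-2,-0.5,75,0,0,0,0.5],[-2,-0.5,100,0,0,0,0.5],[-2,-0.5,112,0,0,0,0.5],[-2,-0.5,112,0,0,0,0.5],[-2,-0.5,112,0,0,0,0.5]]], grip_force=90)

```text
t: 10.05
position: [457.7, -226.0, 20.5]
ee_rot: [2.071, 2.361, 0.0]
wrist_force: [-0.1, -0.4, 0.2]
grip_width: 42.9
```

Call:
step_arm(commands=[[[0,0,0,0,0,0,0],[0,0,0,0,0,0,0],[0,0,0,0,0,0,0],[0,0,0,0,0,0,0],[0,0,0,0,0,0,0],[0,0,0,0,0,0,0]]], grip_force=90)

```text
t: 10.65
position: [457.5, -226.4, 20.0]
ee_rot: [2.072, 2.36, 0.0]
wrist_force: [2.6, 0.6, 4.4]
grip_width: 5.3
```

```bash
python3 -c "
from m import *
go((456.4-.134*215,-225+.991*215,18),7.7)"
```

```text
pos [ 457.5 -226.4   20. ] psi 7.4 tilt 0.1 F [2.55 0.62 4.39] w 5.3 t 10.65 q6 [-0.68  0.43  1.88  0.    0.83 -0.81]
->shift [216.5  -1.9   1.7] turn [ 0.1  0.1 -0.3]
```

Call:
step_arm(commands=[[[0,0,0,0,0,0,0.3],[0,0,0,0,0,0,0.3],[0,0,6,0,0,0,0.3],[0,0,6,0,0,0,0.3]]])

```text
t: 11.05
position: [455.9, -225.5, 12.3]
ee_rot: [-2.071, -2.359, 0.0]
wrist_force: [-0.1, 0.2, -0.2]
grip_width: 25.5
```

Call:
step_arm(commands=[[[0,0,0,0,0,0,0],[0,0,0,0,0,0,0],[0,0,0,0,0,0,0],[0,0,0,0,0,0,0]]], grip_force=90)

```text
t: 11.45
position: [456.7, -226.0, 13.4]
ee_rot: [-2.073, -2.36, 0.0]
wrist_force: [-0.3, 0.1, 0.2]
grip_width: 6.0
```

Call:
step_arm(commands=[[[10,0,0,0,0,0,0],[25,0,0,0,0,0,0],[40,-0.2,0,0,0,0,0],[60,-0.3,0,0,0,0,0],[60,-0.3,0,0,0,0,0]]])

```text
t: 11.95
position: [447.1, -162.8, 13.2]
ee_rot: [-2.068, -2.361, -0.0]
wrist_force: [-0.9, -0.0, -0.4]
grip_width: 5.7
```

```bash
python3 -c "
from m import *
go((456.4-.134*215,-225+.991*215,18),7.7)
c=read_camera('scene');cv2.imwrite('pics/s6.png',cv2.resize(c['frame'][...,::-1][180:300,160:320],(800,600),interpolation=2))"
```

```text
pos [ 447.1 -162.8   13.2] psi 7.6 tilt 0.18 F [-0.93 -0.01 -0.42] w 5.7 t 11.95 q6 [-0.58  0.4   1.96  0.    0.78 -0.72]
->shift [152.2   0.5  -4.4] turn [-0.1 -0.1 -0.1]
```

View pics/s6.png

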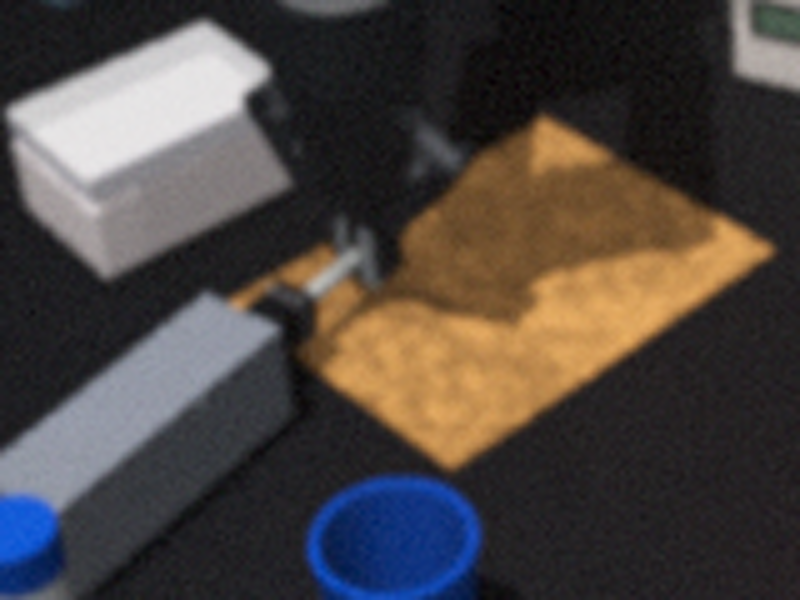

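The handle is coming out of the dock at (280,310), with the shank between the pads at (355,250). I'll keep drawing.

Call:
step_arm(commands=[[[20,0,0,0,0,0,0],[45,0,0,0,0,0,0],[70,0,0,0,0,0,0],[95,0,-2,0,0,0,0],[120,0,-3,0,0,0,0],[140,0,-3,0,0,0,0],[150,0,-3,0,0,0,0],[150,0,-3,0,0,0,0]]])

```text
t: 12.8
position: [429.2, -17.1, 16.5]
ee_rot: [-2.071, -2.363, 0.0]
wrist_force: [-0.5, -0.7, -2.4]
grip_width: 5.8
```

```bash
python3 -c "
from m import *
go((456.4-.134*215,-225+.991*215,3.5),7.7)
c=read_camera('scene');cv2.imwrite('pics/s7.png',cv2.resize(c['frame'][...,::-1][160:280,180:340],(800,600),interpolation=2))"
```

```text
pos [429.2 -17.1  16.5] psi 7.5 tilt 0.0 F [-0.45 -0.73 -2.39] w 5.8 t 12.8 q6 [-0.3   0.33  2.07 -0.    0.74 -0.43]
->shift [ 5.3 -0.9 13. ] turn [-0.   0.  -0.2]
```

View pics/s7.png

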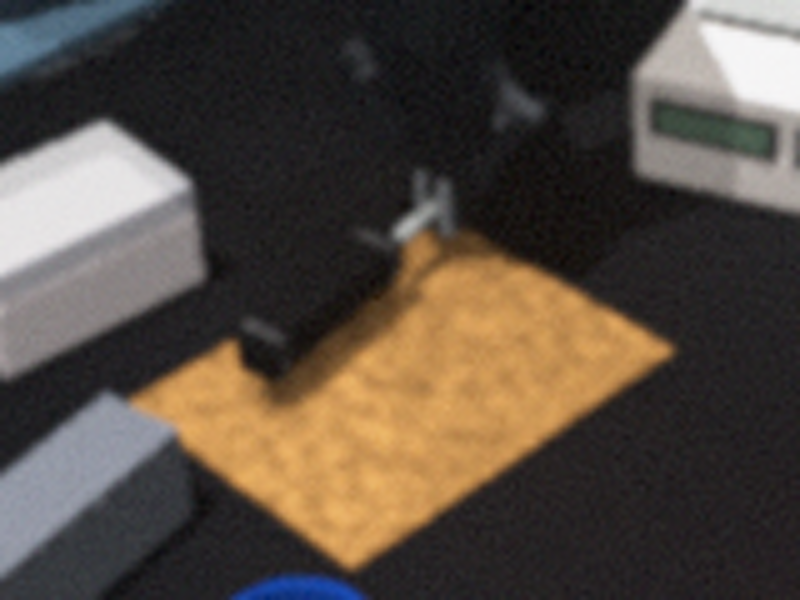

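Call:
step_arm(commands=[[[0,25,0,0,0,0,0],[0,25,5,0,0,0,0],[0,25,9,0,0,0,0],[0,25,11.5,0,0,0,0],[0,25,12,0,0,0,0],[0,25,12,0,0,0,0]]])

```text
t: 13.45
position: [453.5, -14.7, 4.2]
ee_rot: [-2.073, -2.36, 0.001]
wrist_force: [-0.6, -0.0, -1.4]
grip_width: 5.9
```

Call:
step_arm(commands=[[[0,0,0,0,0,0,0.06],[0,0,0,0,0,0,0.1],[0,0,0,0,0,0,0.15],[0,0,0,0,0,0,0.3],[0,0,0,0,0,0,0.5],[0,0,0,0,0,0,0.6],[0,0,0,0,0,0,0.6]]])

```text
t: 14.15
position: [454.2, -14.6, 4.5]
ee_rot: [2.073, 2.361, 0.0]
wrist_force: [0.0, -0.4, 0.2]
grip_width: 51.5
```

Call:
step_arm(commands=[[[0,0,-40,0,0,0,0.6],[0,0,-80,0,0,0,0.6],[0,0,-120,0,0,0,0.6],[-110,0,-150,0,0,0,0.6],[-110,0,-150,0,0,0,0.6],[-110,0,-150,0,0,0,0.6],[-110,0,-150,0,0,0,0.6]]])

```text
t: 14.85
position: [469.0, -125.8, 155.0]
ee_rot: [2.076, 2.356, 0.0]
wrist_force: [-0.6, 0.9, -0.9]
grip_width: 51.3
```

```bash
python3 -c "
from m import *
go((466,-120,130),7.7)
for n in('top','scene'):
  c=read_camera(n);P=world(c);f=c['frame'].astype(int);np.savez('d_'+n,P=P,f=c['frame'])
  m=(P[...,2]>20)&(P[...,2]<30)&(abs(P[...,1]+120)<85)&(abs(P[...,0]-465)<50)
  q=P[m][:,:2].astype(np.float32);print(len(q),cv2.minAreaRect(q))
  m=(P[...,2]>10)&(P[...,2]<30)&(P[...,1]>-60)&(P[...,1]<40)&(abs(P[...,0]-450)<60)
  q=P[m];print(len(q),q.mean(0), q[:,1].max(),cv2.minAreaRect(q[:,:2].astype(np.float32)))
cv2.imwrite('pics/s8.png',cv2.resize(c['frame'][...,::-1][160:280,180:340],(800,600),interpolation=2))"
```

```text
pos [ 469.  -125.8  155. ] psi 7.2 tilt 0.1 F [-0.6   0.89 -0.9 ] w 51.3 t 14.85 q6 [-0.49  0.21  1.8  -0.    1.13 -0.62]
->shift [ 6.2 -2.3 25. ] turn [ 0.1  0.1 -0.5]
203 ((461.6593933105469, -85.39639282226562), (24.361080169677734, 66.12615203857422), 7.62010383605957)
31 [453.44382485 -21.79610082  17.78545512] 5.069355937638711 ((454.24395751953125, -27.368446350097656), (7.086738109588623, 65.52507019042969), 7.262149333953857)
300 ((469.853271484375, -106.12081146240234), (26.211210250854492, 141.9311981201172), 8.368033409118652)
62 [461.11933935 -25.01161162  16.29799515] 8.775751148186838 ((459.35992431640625, -23.201194763183594), (11.704895973205566, 64.07852935791016), 8.264019012451172)
```

View pics/s8.png

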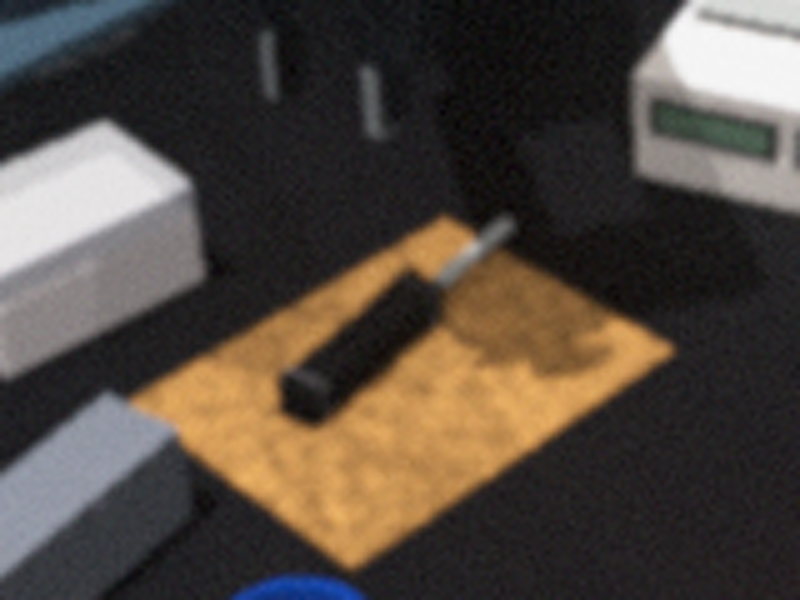

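The stylus lies level on the mat, with its handle from (300,390) to (425,290) and its tip at (510,220). Now I'll regrasp by the handle.

Call:
step_arm(commands=[[[4,-1,50,0,0,-0.4,0.6],[4,-1,90,0,0,-0.4,0.6],[4,-1,120,0,0,-0.4,0.6],[4,-1,142,0,0,-0.4,0.6],[4,-1,153.5,0,0,-0.4,0.6],[4,-1,153.5,0,0,-0.4,0.6]]], grip_force=80)

```text
t: 15.55
position: [465.5, -117.8, 0.0]
ee_rot: [-2.06, -2.367, 0.001]
wrist_force: [0.0, 0.4, 0.1]
grip_width: 51.2
```

Call:
step_arm(commands=[[[0,0,0,0,0,0,0.35],[0,0,0,0,0,0,0],[0,0,0,0,0,0,0],[0,0,0,0,0,0,0],[0,0,0,0,0,0,0]]], grip_force=80)

```text
t: 16.05
position: [467.6, -119.5, 2.2]
ee_rot: [2.063, 2.367, 0.001]
wrist_force: [-1.3, 1.6, 7.7]
grip_width: 22.5
```

```bash
python3 -c "
from m import *
go((610,-20,80),17.6)"
```

```text
pos [ 467.6 -119.5    2.2] psi 7.9 tilt 0.11 F [-1.29  1.62  7.73] w 22.5 t 16.05 q6 [-0.48  0.43  1.96  0.    0.75 -0.62]
->shift [ 79.  154.8 -77.6] turn [ 0.1  0.1 -9.7]
```

Call:
step_arm(commands=[[[0,0,-30,0,0,0,0],[0,0,-60,0,0,0,0],[0,0,-60,0,0,0,0]]])

```text
t: 16.35
position: [469.6, -120.7, 64.7]
ee_rot: [2.059, 2.363, 0.003]
wrist_force: [1.3, -0.2, -0.3]
grip_width: 22.8
```

```bash
python3 -c "
from m import *
go((617,-23,34),17.5)"
```

```text
pos [ 469.6 -120.7   64.7] psi 7.9 tilt 0.44 F [ 1.27 -0.18 -0.33] w 22.8 t 16.35 q6 [-0.48  0.32  1.91  0.    0.9  -0.62]
->shift [ 76.7 159.2  31.4] turn [ 0.3  0.3 -9.6]
```

Call:
step_arm(commands=[[[77,159,0,0,0,-9.6,0],[77,159,0,0,0,-9.6,0],[77,159,0,0,0,-9.6,0],[77,159,15,0,0,-9.6,0],[77,159,28,0,0,-9.6,0],[77,159,28,0,0,-9.6,0],[77,159,28,0,0,-9.6,0],[77,159,28,0,0,-9.6,0]]])

```text
t: 17.15
position: [613.1, -22.6, 33.3]
ee_rot: [-1.86, -2.531, 0.0]
wrist_force: [-0.4, -0.5, -0.4]
grip_width: 22.5
```

```bash
python3 -c "
from m import *
go((617,-23,33.2),17.5)
for n in('top','scene'):
  c=read_camera(n);P=world(c);np.savez('e_'+n,P=P,f=c['frame'])
  m=(P[...,2]>30)&(P[...,2]<60)&(P[...,1]>35)&(P[...,1]<115)&(P[...,0]>540)&(P[...,0]<640)
  q=P[m];v=np.argwhere(m)
  print(n,len(q),cv2.minAreaRect(q[:,:2].astype(np.float32)));o=np.argsort(q[:,1])
  print(q[o][::max(1,len(q)//10)].round(1))
  print(rect(P,(80,300,210,420) if n=='top' else (430,590,180,310),64,71))
cv2.imwrite('pics/s9.png',cv2.resize(c['frame'][...,::-1][150:225,290:390],(800,600),interpolation=2))"
```

```text
pos [613.1 -22.6  33.3] psi 17.4 tilt 0.02 F [-0.4  -0.54 -0.38] w 22.5 t 17.15 q6 [-0.22  0.56  1.6  -0.    0.98 -0.52]
->shift [-1.5  3.6  0.1] turn [-0.  -0.  -0.1]
top 79 ((585.6585083007812, 59.01647186279297), (9.187891960144043, 47.73440170288086), 16.423635482788086)
[[591.5  36.4  52.4]
 [594.4  39.   48.7]
 [589.8  43.2  48.6]
 [584.6  47.2  51.7]
 [591.6  49.8  50. ]
 [587.2  54.2  48.8]
 [584.6  58.3  50.6]
 [580.9  60.8  45.7]
 [584.3  64.9  51.1]
 [585.1  67.6  46.4]
 [580.1  73.8  48.5]
 [582.9  81.   44.3]]
(2610, array([528.9, 250.9]), array([221. , 241.3]), 17.8, np.float64(67.5))
scene 13 ((590.7067260742188, 65.05513000488281), (3.4340696334838867, 31.084692001342773), 15.414459228515625)
[[596.   50.4  48.5]
 [595.4  51.5  44.5]
 [594.8  56.6  44.6]
 [593.5  58.2  46.2]
 [593.2  58.3  49.2]
 [592.4  63.8  49.1]
 [589.2  63.9  47.6]
 [591.7  65.1  44.8]
 [589.8  67.3  49.1]
 [591.1  70.1  48.2]
 [589.6  72.   49.7]
 [589.1  77.3  46.6]
 [587.   80.2  47.4]]
(901, array([585.9, 189.7]), array([396.7, 173.4]), 71.0, np.float64(67.8))
```

View pics/s9.png

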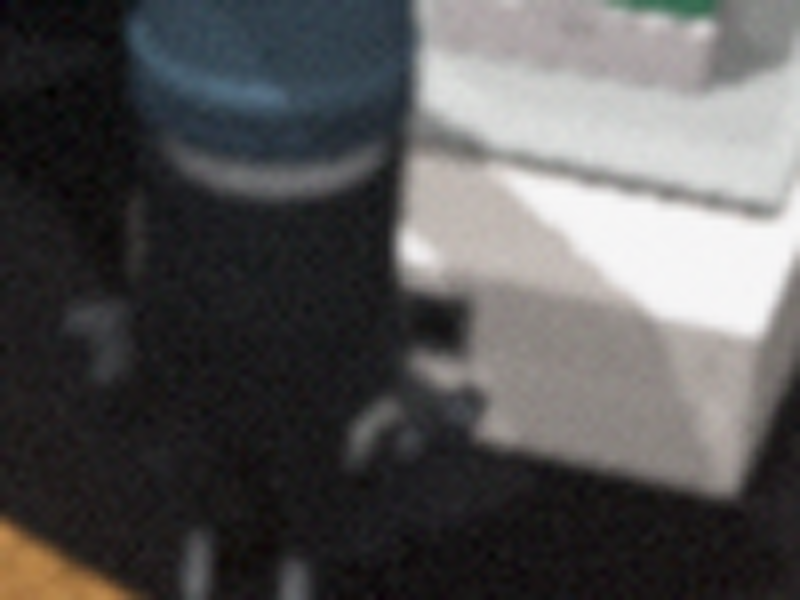

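The mouth shows at (435,320), but the gripper hides the stylus here. I'll look from above.

```bash
python3 -c "
from m import *
z=np.load('e_top.npz');f=z['f'];P=z['P']
cv2.imwrite('pics/t9.png',cv2.resize(f[...,::-1][180:285,110:250],(800,600),interpolation=2))
m=(abs(P[...,0]-575)<25)&(P[...,1]>70)&(P[...,1]<135);i=np.argwhere(m);print(i.min(0),i.max(0))"
```

```text
[194 209] [200 217]
```

View pics/t9.png

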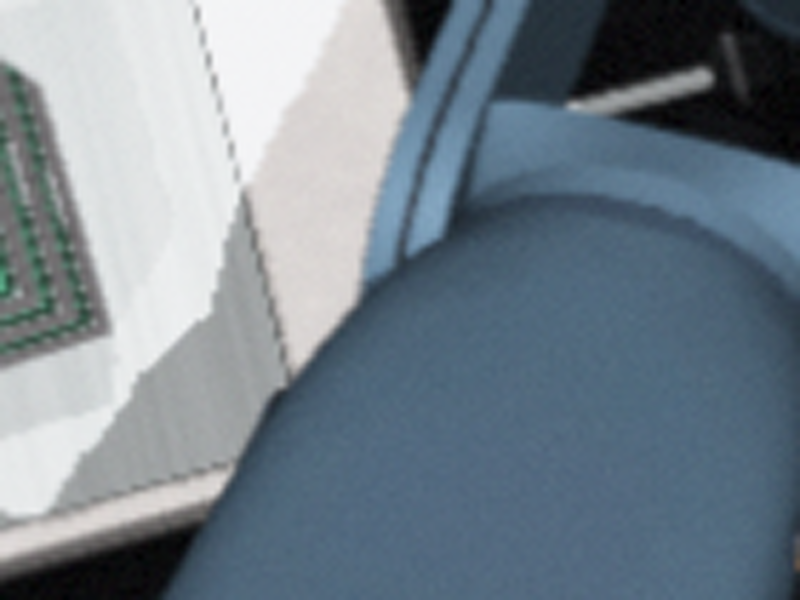

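The arm hides the tip, but the shank line is visible and gives the lateral error: 4 mm towards tool +y, which agrees with the robot estimate. I'll shift and approach.

Call:
step_arm(commands=[[[0,4,0,0,0,-0.2,0],[8,4,0,0,0,-0.2,0],[16,4,0,0,0,-0.2,0],[22,4,0,0,0,-0.2,0],[22,4,0,0,0,-0.2,0],[22,4,0,0,0,-0.2,0]]])

```text
t: 17.85
position: [611.1, 0.7, 33.0]
ee_rot: [1.853, 2.536, -0.0]
wrist_force: [0.4, -0.1, -1.7]
grip_width: 22.8
```

```bash
python3 -c "
from m import *
go((617,-23,33.2),17.6)
c=read_camera('top');P=world(c)
m=(P[...,2]>38)&(P[...,2]<56)&(P[...,1]>60)&(P[...,1]<115)&(P[...,0]>560)&(P[...,0]<620)
q=P[m];r=cv2.minAreaRect(q[:,:2].astype(np.float32));print(len(q),r,q[:,2].max(),np.median(q[:,2]))
d=np.array(r[0])-(528.9,250.9);print('lat',d@(.953,.304))
c=read_camera('scene');P=world(c)
m=(P[...,2]>38)&(P[...,2]<56)&(P[...,1]>50)&(P[...,1]<125)&(P[...,0]>560)&(P[...,0]<620)
q=P[m];print(len(q),q.mean(0),q[:,1].max())
cv2.imwrite('pics/s10.png',cv2.resize(c['frame'][...,::-1][150:225,290:390],(800,600),interpolation=2))"
```

```text
pos [611.1   0.7  33. ] psi 17.7 tilt 0.01 F [ 0.4  -0.07 -1.73] w 22.8 t 17.85 q6 [-0.18  0.56  1.61 -0.    0.98 -0.49]
->shift [-24.4  -1.5  -0.2] turn [0.  0.  0.1]
92 ((581.857421875, 86.7005844116211), (8.795400619506836, 55.04467010498047), 17.202774047851562) 53.162029558230245 47.936587266338506
lat 0.5518007080078292
13 [587.9657045   91.61502469  46.90215016] 107.36879095162318
```

View pics/s10.png

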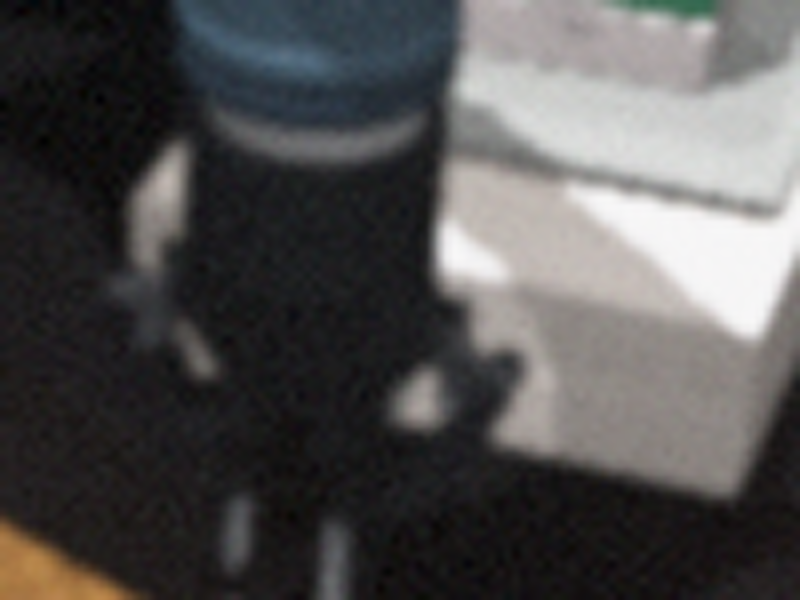

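Call:
step_arm(commands=[[[3,0,0,0,0,0,0],[6,0,0,0,0,0,0],[9,0,0,0,0,0,0],[12,0,0,0,0,0,0],[12,0,0,0,0,0,0]]])

```text
t: 18.45
position: [607.2, 12.2, 32.9]
ee_rot: [-1.854, -2.536, 0.0]
wrist_force: [0.6, -0.2, -0.9]
grip_width: 22.4
```

Call:
step_arm(commands=[[[2,0,0,0,0,0,0],[4,0,0,0,0,0,0],[6,0,0,0,0,0,0],[8,0,0,0,0,0,0],[8,0,0,0,0,0,0]]])

```text
t: 18.95
position: [604.9, 19.7, 33.0]
ee_rot: [-1.854, -2.536, -0.0]
wrist_force: [-0.6, 0.1, -1.1]
grip_width: 23.0
```

Call:
step_arm(commands=[[[2,0,0,0,0,0,0],[4,0,0,0,0,0,0],[6,0,0,0,0,0,0],[8,0,0,0,0,0,0],[8,0,0,0,0,0,0]]])

```text
t: 19.45
position: [602.5, 27.3, 32.9]
ee_rot: [-1.854, -2.536, -0.0]
wrist_force: [-0.1, -0.8, -0.2]
grip_width: 22.5
```

Call:
step_arm(commands=[[[2,0,0,0,0,0,0],[4,0,0,0,0,0,0],[6,0,0,0,0,0,0],[8,0,0,0,0,0,0],[8,0,0,0,0,0,0]]])

```text
t: 19.95
position: [600.0, 34.9, 32.9]
ee_rot: [-1.854, -2.536, 0.0]
wrist_force: [-0.3, -0.6, -1.1]
grip_width: 22.2
```

Call:
step_arm(commands=[[[2,0,0,0,0,0,0],[4,0,0,0,0,0,0],[5,0,0,0,0,0,0],[5,0,0,0,0,0,0]]])

```text
t: 20.35
position: [598.6, 39.6, 32.9]
ee_rot: [-1.854, -2.536, -0.0]
wrist_force: [0.0, 0.3, -1.1]
grip_width: 22.6
```

Call:
step_arm(commands=[[[2,0,0,0,0,0,0],[4,0,0,0,0,0,0],[4,0,0,0,0,0,0],[4,0,0,0,0,0,0]]])

```text
t: 20.75
position: [597.5, 43.2, 33.0]
ee_rot: [1.855, 2.536, -0.0]
wrist_force: [-0.5, -0.5, -0.9]
grip_width: 22.5
```

Call:
step_arm(commands=[[[2,0,0,0,0,0,0],[4,0,0,0,0,0,0],[4,0,0,0,0,0,0],[4,0,0,0,0,0,0]]])

```text
t: 21.15
position: [596.3, 47.1, 33.0]
ee_rot: [-1.855, -2.536, 0.0]
wrist_force: [0.1, -0.7, -0.9]
grip_width: 22.4
```

Call:
step_arm(commands=[[[2,0,0,0,0,0,0],[4,0,0,0,0,0,0],[4,0,0,0,0,0,0],[4,0,0,0,0,0,0]]])

```text
t: 21.55
position: [595.0, 50.9, 32.9]
ee_rot: [-1.854, -2.536, 0.0]
wrist_force: [0.5, 0.4, -1.0]
grip_width: 22.6
```

Call:
step_arm(commands=[[[1.5,0,0,0,0,0,0],[3,0,0,0,0,0,0],[3,0,0,0,0,0,0],[3,0,0,0,0,0,0]]])

```text
t: 21.95
position: [594.3, 53.4, 33.0]
ee_rot: [1.854, 2.535, -0.0]
wrist_force: [-0.2, -1.9, -0.8]
grip_width: 22.4
```

Contact with the key (−1.9 N). I'll keep pressing, watching the force.

Call:
step_arm(commands=[[[1.5,0,0,0,0,0,0],[3,0,0,0,0,0,0],[3,0,0,0,0,0,0]]])

```text
t: 22.25
position: [593.4, 56.5, 33.0]
ee_rot: [1.854, 2.535, 0.0]
wrist_force: [1.1, -3.8, -1.3]
grip_width: 22.6
```

Call:
step_arm(commands=[[[1.5,0,0,0,0,0,0],[3,0,0,0,0,0,0],[3,0,0,0,0,0,0]]])

```text
t: 22.55
position: [592.5, 59.3, 33.1]
ee_rot: [1.854, 2.535, 0.0]
wrist_force: [1.3, -4.4, -1.1]
grip_width: 22.8
```

Call:
step_arm(commands=[[[1,0,0,0,0,0,0],[2,0,0,0,0,0,0],[2,0,0,0,0,0,0]]])

```text
t: 22.85
position: [592.0, 61.0, 33.1]
ee_rot: [1.854, 2.535, -0.0]
wrist_force: [1.1, -6.5, -0.2]
grip_width: 22.6
```

Call:
step_arm(commands=[[[0.5,0,0,0,0,0,0],[1,0,0,0,0,0,0],[1,0,0,0,0,0,0],[1,0,0,0,0,0,0],[1,0,0,0,0,0,0],[1,0,0,0,0,0,0],[1,0,0,0,0,0,0],[1,0,0,0,0,0,0]]])

```text
t: 23.65
position: [591.9, 61.5, 33.1]
ee_rot: [1.854, 2.535, -0.001]
wrist_force: [1.6, -6.2, -0.6]
grip_width: 22.2
```

Call:
step_arm(commands=[[[0.5,0,0,0,0,0,0],[0.5,0,0,0,0,0,0],[0.5,0,0,0,0,0,0],[0.5,0,0,0,0,0,0],[0.5,0,0,0,0,0,0],[0.5,0,0,0,0,0,0],[0.5,0,0,0,0,0,0],[0.5,0,0,0,0,0,0]]])

```text
t: 24.45
position: [591.9, 61.5, 33.2]
ee_rot: [1.853, 2.534, -0.001]
wrist_force: [1.6, -8.3, -1.4]
grip_width: 22.9
```

The position stalls at y = 61.5 while the force rises to 8.5 N. The key is home after about 9.5 mm of travel, held for 1.6 s. I'll withdraw and return the stylus to the mat.

Call:
step_arm(commands=[[[-15,0,0,0,0,0,0],[-35,0,0,0,0,0,0],[-60,0,0,0,0,0,0],[-90,0,0,0,0,0,0],[-110,0,-20,0,0,0,0],[-120,0,-40,0,0,0,0],[-120,0,-40,0,0,0,0],[-120,0,-40,0,0,0,0]]])

```text
t: 25.25
position: [627.2, -51.3, 72.6]
ee_rot: [-1.855, -2.534, -0.001]
wrist_force: [0.0, -0.5, -1.7]
grip_width: 22.6
```

```bash
python3 -c "
from m import *
go((485,-120,12),7.9)"
```

```text
pos [627.2 -51.3  72.6] psi 17.6 tilt 0.07 F [ 0.01 -0.54 -1.73] w 22.6 t 25.25 q6 [-0.26  0.54  1.53  0.    1.08 -0.57]
->shift [ -22.6 -156.4   60.5] turn [-0.  -0.1  9.7]
```

Call:
step_arm(commands=[[[-22,-156,0,0,0,9.7,0],[-22,-156,0,0,0,9.7,0],[-22,-156,0,0,0,9.7,0],[-22,-156,0,0,0,9.7,0],[-22,-156,30,0,0,9.7,0],[-22,-156,55,0,0,9.7,0],[-22,-156,60,0,0,9.7,0],[-22,-156,60,0,0,9.7,0]]])

```text
t: 26.05
position: [484.7, -118.5, 11.7]
ee_rot: [-2.059, -2.368, 0.001]
wrist_force: [0.4, -0.4, -1.1]
grip_width: 22.6
```

Call:
step_arm(commands=[[[0,0,5,0,0,0,0],[0,0,8,0,0,0,0],[0,0,9,0,0,0,0],[0,0,9,0,0,0,0]]])

```text
t: 26.45
position: [485.9, -119.9, 4.2]
ee_rot: [2.062, 2.37, 0.0]
wrist_force: [0.2, 0.5, -0.5]
grip_width: 22.4
```

Call:
step_arm(commands=[[[0,0,1,0,0,0,0],[0,0,1.5,0,0,0,0],[0,0,1.5,0,0,0,0]]])

```text
t: 26.75
position: [485.6, -119.9, 2.5]
ee_rot: [2.062, 2.37, 0.0]
wrist_force: [-0.9, 0.2, -1.2]
grip_width: 22.4
```

Call:
step_arm(commands=[[[0,0,0,0,0,0,0.3],[0,0,0,0,0,0,0.4],[0,0,0,0,0,0,0.6],[0,0,0,0,0,0,0.6],[0,0,-20,0,0,0,0.6],[0,0,-50,0,0,0,0.6],[0,0,-90,0,0,0,0.6],[0,0,-140,0,0,0,0.6]]])

```text
t: 27.55
position: [484.2, -119.2, 142.5]
ee_rot: [-2.06, -2.367, 0.002]
wrist_force: [0.7, -0.8, -0.8]
grip_width: 51.2
```

Call:
step_arm(commands=[[[-150,-100,-100,0,0,0,0.6],[-150,-100,-100,0,0,0,0.6],[-150,-100,-100,0,0,0,0.6],[-150,-100,-100,0,0,0,0.6],[-150,-100,-100,0,0,0,0.6],[-150,-100,-100,0,0,0,0.6]]])

```text
t: 28.15
position: [406.9, -283.6, 243.1]
ee_rot: [2.065, 2.365, -0.0]
wrist_force: [1.1, 1.2, -1.4]
grip_width: 51.2
```

```bash
python3 -c "
from m import *
go((485,-120,12),7.9)
c=read_camera('top');P=world(c);f=c['frame'].astype(int);g=(f[...,1]>f[...,0]+25)&(f[...,1]>f[...,2]+8)
print(rect(P,(60,230,220,380),207,225,g)); print('cup',rect(P,(525,595,225,290),66,76))
print('tube',rect(P,(630,670,285,325),108,122))
m=(P[...,2]>19)&(P[...,2]<32)&(abs(P[...,1]+110)<95)&(abs(P[...,0]-485)<40);q=P[m];print(len(q),cv2.minAreaRect(q[:,:2].astype(np.float32)),np.median(q[:,2]))
c=read_camera('scene');cv2.imwrite('pics/s12.png',cv2.resize(c['frame'][...,::-1],(800,600)))"
```

```text
pos [ 406.9 -283.6  243.1] psi 7.8 tilt 0.09 F [ 1.06  1.23 -1.36] w 51.2 t 28.15 q6 [-0.83  0.15  1.64  0.    1.35 -0.97]
->shift [151.8  99.2 231. ] turn [ 0.1  0.1 -0.1]
(1749, array([523.7, 288.8]), array([101.4,  62.9]), 20.3, np.float64(212.3))
cup (179, array([ 628.7, -316.4]), array([64.6, 66.1]), 46.3, np.float64(69.7))
tube (91, array([ 560.4, -432.2]), array([13.8, 34.8]), 27.8, np.float64(115.4))
562 ((480.80560302734375, -96.94673919677734), (24.347118377685547, 160.79727172851562), 7.438939571380615) 25.745028736226836
```

Call:
step_arm(commands=[[[0,0,0,0,0,0,0.6],[0,0,0,0,0,0,0.6],[0,0,0,0,0,0,0.6]]])

```text
t: 28.55
position: [407.6, -281.2, 241.9]
ee_rot: [-2.06, -2.371, -0.0]
wrist_force: [0.1, -0.4, -1.0]
grip_width: 51.5
```

```bash
python3 -c "
from m import *
c=read_camera('scene');P=world(c);z=np.load('c_scene.npz')['P']
for n,b in(('tube',(215,252,395,430)),):print(rect(z,b,108,122),rect(P,b,108,122))
P=world(read_camera('top'))
m=(P[...,2]>21.5)&(P[...,2]<32)&(abs(P[...,1]+110)<95)&(abs(P[...,0]-485)<40);q=P[m];print(cv2.minAreaRect(q[:,:2].astype(np.float32)),np.polyfit(q[:,1],q[:,2],1))
order.finish_job()"
```

```text
(245, array([ 555.7, -434.5]), array([33.6, 35. ]), 51.3, np.float64(115.4)) (239, array([ 556.1, -435. ]), array([34.5, 33.8]), 44.0, np.float64(115.3))
((481.10052490234375, -101.02921295166016), (24.36711883544922, 152.00775146484375), 7.39506196975708) [-5.54747724e-03  2.53763916e+01]
the job is handed in; nothing more can be done
```

I finished the whole task and handed it in at about 28.6 s. I placed the spare case on the column, then drew the stylus from its dock, laid it on the mat and regrasped it by the handle. I pressed the zero key home, held it for about 1.6 s, and left the stylus back on the mat.

**Last checks before handing in**
- **Spare case:** it is within about 1 mm and 1° of where the upper case was measured at the start. Its lid is at 212 mm, against 213 mm expected. I did not measure the lower cases again afterwards.
- **Key:** the stylus stopped moving while the force rose to about 8.5 N, after roughly 9.5 mm of travel. That indicates the key was fully home. I did not check that it sprang back, but the stylus was withdrawn completely.
- **Stylus:** it lies level on the mat, with its handle's top face at about 25.5 mm. Its measured length came out at 152 mm, because part of the shank was included, so I know the handle's centre less exactly than its line. It is still well inside the mat.
- **Cup and tube:** neither moved by more than 1 mm. The last top view of the tube disagreed because the arm was in the way, so I used the scene camera instead.
- **Robot:** the gripper was open, stationary and clear of everything, about 240 mm up.

**Disagreements and failures**
- The two cameras differed by about 4 mm, so I placed things by measuring them relative to each other.
- The gripper read about 6 mm on the 9 mm shank, but it held throughout.
- The final picture was refused because I had reached the viewing limit, so the last checks are numbers only.

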